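# Open the push-latch bench oven and lay its landing brick

### The arm

A 6-joint arm with a two-finger parallel gripper is mounted at the origin on a cart in front of the work surface, level with it; the furniture and walls round the work are solid. World frame = base frame: x ahead of the robot, y to its left, z up, the work surface at z = 0. Lengths are in m, angles in rad, forces in N, time in s.
With the tool pointing down it reaches from about 0.25 to 0.775 m from the base axis. Payload 4 kg.
Tool frame: the origin (TCP) lies at the very end of the fingers, on their centre line; the grasp point (between the pads) lies 19 mm behind it; z points along the fingers, y is the direction in which the jaws open and shut (so a half turn about z gives the same grasp; the last joint's range is limited). The gripper opens to 94 mm and grips with 3 to 60 N. Pads are 16 mm wide; open, the fingers measure 119 mm over their backs; the gripper's body (75 mm by 177 mm) begins 78 mm behind the grasp point.
Start: joints at [-1.234, 0.087, 1.371, -0, 1.684, -0.103], TCP at [0.234, -0.498, 0.206] pointing down, gripper open.
Joint ranges: [-3.1, 3.1], [-0.76, 2.03], [0.27, 2.55], [-1.08, 4.22], [0.17, 2.65], [-2.57, 2.57]. Speed limits (rad/s): [2.79, 2.79, 3.14, 3.14, 3.14, 3.14].

### API

Orientations are given as [roll, pitch, yaw] about the fixed x, y, z axes, in that order (R = Rz(yaw) Ry(pitch) Rx(roll)).
In Python, from bench import robot, cams, models gives the robot as it stands.
- The arm moves only by the tool step_arm, never from a script. Its argument "series" is a list of rows, each a list of 5 numbers: the gripper command: -1 is shut, 1 is fully open, values between are in proportion, then the shift along the tool's x, y, z in mm, then the turn about the tool's z in degrees. A call has 1 to 20 rows; each row is the pose to reach, as a shift and turn from the pose commanded when the call began, along the tool's axes at that moment; what a row does not reach only later rows make up. A row lasts 1/8 s, in which the tool goes at most 62.5 mm and 10.7 degrees, less where a joint would pass 70% of its speed; a pose out of reach is approached as far as the arm can. A call with a gripper value outside its range is refused whole. The fingers move at their own pace and stop on an object; the grip force is fixed at half the most. Time passes only in rows, so rows that repeat a pose let the fingers close. It gives the time, the measured TCP pose, the force and the opening at its end, in the units of the state.
- robot.get_obs(): the state, without advancing time (a new reading comes with each control period).
- cams.snapshot(name): name is "scene" or "top"; returns a dict with "pixels" (420x560x3 uint8, red, green, blue), "fov_y" (degrees; the focal length in pixels is half the picture's height over the tangent of half this angle, whatever the lens; pixels are square), "cx", "cy" (the principal point, pixels), "k1" (the pictures are not rectified: a ray, as slopes to the right and down, at radius r is drawn at 1 + k1 r^2 times it, then the intrinsics apply), "R" (3x3) and "t" (3): a world point X has camera coordinates R X + t. Camera axes: x right, y down, z forward; pixel columns grow to the right and rows downward; lengths in m; the calibration is good to about 2 mm. A picture is of the moment at which its call begins. There is no depth.
- robot.close_job(): hands the job in, once; it reports no verdict.
Trained networks look in a picture, given as the dict that the camera call returned (one of the last four; its "shot" number tells which), for a name from the list of things; names that differ only in an ending like _2 or _b are one class to them, and where a whole thing is asked for, a point or a joint stands for the part that bears it (a point fixed in the world has none). Each returns a list of dicts, best first, with "p" (0 to 1); they miss things now and then, are a little off and sometimes report something else, mostly with a low value. They report only what shows in the picture. A call takes as long as a camera call. They do not tell look-alikes from the thing itself.
- models.find_in(picture, label): "position" ([x, y, z] in m, in world coordinates, good to about 4 mm: the middle of the surface that is visible of it).
- models.pinpoint(picture, label): "position" ([x, y, z] in m, in world coordinates, good to about 4 mm: a listed point, or the origin of a listed thing).
The state is a dict: "time": time; "joint_positions": joint angles; "qvel": joint speeds; "joint_torque": joint torques, N m; "tool_pos": TCP position; "ee_rot": TCP orientation; "wrist_force": force on the tool from outside, world axes, zero at the start; "wrist_torque": the same for the moment, N m; "width": finger opening in m.
Only numpy, scipy, OpenCV 4.12 (cv2) and the standard library are available. Lean on these libraries where they do the work, as an engineer would, in place of code of your own. Each camera call takes 0.05 s, during which the arm holds its last target. There are 200 camera calls.

### The job

Get the little bench oven ready for unloading: press its handleless door in at the push pad so that the spring catch lets go and it pops ajar, then swing the door wide open, to about a right angle or more. Then, without lifting it, push over the firebrick that stands beside the hearth board, so that it tips over the board's edge and lies flat on the board in front of the open oven. Leave the tweezers on the oven's roof and the tin beside it where they are, and let go of everything.

Things in the scene. Friction and masses are not known exactly. Their poses are not given: they have to be found in the camera images.
- oven: Small grey bench oven, 200 wide x 200 deep x 155 mm high, fixed, turned by up to 0.3 rad. Origin: middle of its front face at bench-top height. x points from the front face into the oven (away from the robot), y left along the front face, z up. A handleless steel door with its hinge on the left (+y) closes its front.
- oven_door (a joint): Door angle, rad: about 0 latched, grows as it opens outward, its free right edge swinging to the robot and then left; stop 1.9. Pressed in some 4 mm at the pad (about 3 N; stop at about 7 mm) the catch lets go for good; as the finger backs off, a pin slowly kicks the door to about 0.35 rad. Beyond that only light friction and damping: it stays where it is left. Pulling cannot unlatch it.
- push_pad (a point): Face centre of the round push pad (30 mm across, 4 mm proud) on the door's front, 155 mm from the hinge line, 25 mm from the free edge, z = 0.117, 28 mm below the door's top. Moves with the door; x points through the door to its back (into the oven while shut), y along the door to the hinge.
- door_hinge (a point): Point on the door's upright hinge line, half-way up the door (z = 0.0885), in the plane of the door's back, 8 mm in front of the oven's front face. Turns with the door: -y runs along the door to the free edge, 180 mm away; -x is where its front faces. Door 15 mm thick, z = 0.032 to 0.145. Ajar at 0.35 rad, the gap behind the free edge is about 50 mm and open from above.
- hearth_edge (a point): Middle of the top right-hand edge of the hearth: a flat pale soldering board 15 mm thick, fixed on the bench in front of the oven, 152 mm from front to back, 202 mm wide. The brick is tipped over this edge. Axes as the oven's: the edge runs along x, 76 mm each way; the board reaches 202 mm to +y.
- brick_center (a point): Centre of the loose pale firebrick, about 0.4 kg, standing on edge right of the hearth: 64 mm thick across the board's edge (point z, pointing right, away from the board), 111 mm along it (point x), 113 mm high; gap to the edge 2 to 10 mm. z = 0.057 standing, 0.047 flat on the board (point z up). Pushed high up, its foot catches on the board and it tips over the edge, falling past about 0.8 rad.
- roof_tweezers: Bystander: dark steel tweezers 161 x 22 x 7 mm lying across the oven's roof towards the back. Origin at the middle of its underside.
- tin: Bystander: round aluminium tin, 76 mm across, 32 mm high, on the bench to the right of the oven, behind the brick. Origin at the middle of its underside.
Mind the look-alikes: they are no part of the job. What is shaped like the part that bears brick_center but blue or yellow is not meant.

How it is judged:
On the way, in this order (a step that is already met when the one before it is completed fails the run):
1. the oven door has popped ajar (value of joint oven_door above 0.15 rad), for 0.1 s.
2. the oven door is swung wide open, with the brick still standing (value of joint oven_door above 1.3 rad and angle between brick_center's own z axis and vertical above 1.2 rad), for 0.2 s.
At the end, for the whole second after the job is handed in: The oven door stands open by more than 1.3 rad; the brick lies flat on the hearth board (within 0.1 rad, centre 40 to 55 mm above the bench), at rest, its centre over the board in front of the oven; tweezers and tin within 40 mm of where they were (value of joint oven_door above 1.3 rad and angle between brick_center's own z axis and vertical below 0.1 rad and z of brick_center in the frame of oven between 0.04 and 0.055 m and x of brick_center in the frame of oven between -0.165 and -0.03 m and y of brick_center in the frame of oven between -0.1 and 0.1 m and distance of each of roof_tweezers, tin from where it was at the start of the episode below 0.04 m and linear speed of brick below 0.02 m/s); the robot touches nothing.
It fails at once if the brick is lifted (height (world z) of brick_center above 0.1 m).
It fails at once if the tweezers on the roof are knocked away (distance of roof_tweezers from where it was at the start of the episode above 0.06 m).
It fails at once if the tin is knocked away (distance of tin from where it was at the start of the episode above 0.06 m).
It also fails if it takes over 64 s, if anything falls off the work surface, if the arm or the gripper's body presses on something with over 40 N, if the wrist force passes 120 N, or if a joint passes its speed limit or range.

## Working session

There is one attempt and no reset: what is moved stays moved. The work goes in short steps, Python scripts to look and compute and a tool call to move; the robot and the scene stay as the last step left them, time stands still between calls to the robot, and variables do not carry over. Pictures are saved under pics/ and viewed, about 8 in all and at most 12, crops included, and the job is handed in when it is done.

Besides the shell and the picture viewer there is one more tool, called after "Emit:" as a command line: name --pt "numbers of a row" for each row, then --argument value for the rest. step_arm: Moves the arm, as the interface text tells. Its arguments: {"type":"object","properties":{"series":{"type":"array","items":{"type":"array","items":{"type":"number"}}}},"required":["series"]}

```bash
mkdir -p pics; cat > h.py <<'E'
import numpy as np, cv2
from bench import robot, cams, models
def save(s,n): cv2.imwrite('pics/'+n+'.png', s['pixels'][:,:,::-1])
def look(labels, cam=("scene","top"), tag=None):
    for c in cam:
        s=cams.snapshot(c)
        if tag: save(s,tag+c)
        for l in labels:
            for f in ('pinpoint',):
                r=getattr(models,f)(s,l)
                print(c,l,[(np.round(d['position'],4).tolist(),round(d['p'],2)) for d in r[:3]])
E
python3 - <<'E'
from h import *
print(robot.get_obs())
look(['oven','push_pad','door_hinge','hearth_edge','brick_center','roof_tweezers','tin'],tag='a')
E
python3 -c "
import cv2,numpy as np
"
```

```text
{'time': 0.0, 'joint_positions': array([-1.23411348e+00,  8.79409080e-02,  1.37225397e+00, -2.73370248e-05,
        1.68354168e+00, -1.03100048e-01]), 'qvel': array([ 2.80188488e-04,  7.76008125e-05, -2.13957852e-04, -1.33032797e-03,
       -2.67939438e-03,  7.06623966e-04]), 'joint_torque': array([ 8.80465341e-04, -3.40177274e+01, -3.02424359e+01,  7.18888873e-02,
        3.29391507e-02, -1.60658506e-04]), 'tool_pos': array([ 0.23396839, -0.49716347,  0.20431199]), 'ee_rot': array([-3.13945734e+00, -1.93618963e-04,  4.39779639e-01]), 'wrist_force': array([-0.50443295,  0.13841184,  0.82760972]), 'wrist_torque': array([-0.01054635, -0.03882396,  0.03131052]), 'width': 0.09417664455820793}
scene oven [([0.6674, -0.1076, -0.0012], 0.73), ([0.5535, -0.221, 0.0568], 0.46)]
scene push_pad [([0.6284, -0.1649, 0.1172], 0.9)]
scene door_hinge [([0.6772, -0.0151, 0.0866], 0.73), ([0.6289, -0.1647, 0.1199], 0.42)]
scene hearth_edge [([0.5639, -0.181, 0.012], 0.59)]
scene brick_center [([0.5583, -0.2203, 0.0584], 0.88), ([0.5167, 0.1244, 0.0617], 0.88), ([0.3959, 0.0064, 0.0578], 0.73)]
scene roof_tweezers [([0.7724, -0.1253, 0.1556], 0.54)]
scene tin []
top oven [([0.6675, -0.1078, 0.0008], 0.87)]
top push_pad [([0.628, -0.1627, 0.1163], 0.57)]
top door_hinge [([0.6798, -0.0166, 0.0899], 0.72), ([0.6669, -0.1066, -0.001], 0.65)]
top hearth_edge [([0.5646, -0.1847, 0.0157], 0.65), ([0.6807, -0.0194, 0.0889], 0.36)]
top brick_center [([0.3899, 0.0084, 0.0555], 0.89), ([0.5169, 0.1226, 0.0536], 0.87), ([0.5612, -0.2183, 0.0599], 0.79)]
top roof_tweezers [([0.7784, -0.1259, 0.1554], 0.59)]
top tin [([0.6789, -0.3084, -0.0019], 0.78)]
```

View pics/ascene.png

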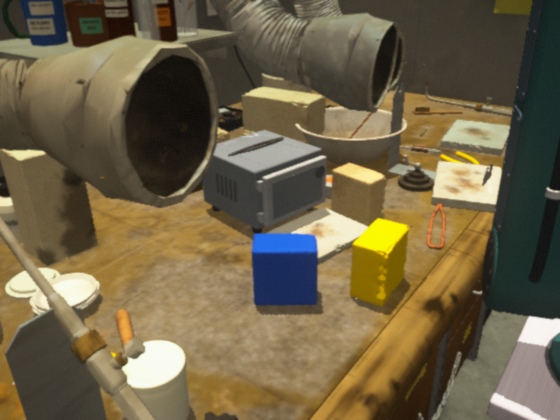

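View pics/atop.png

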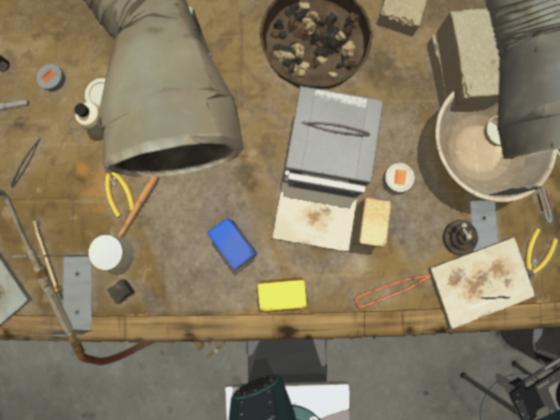

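The top view shows the oven at (335,135), the pale brick at (375,222) right of the board, and the tin at (400,178). The blue and yellow blocks are look-alikes. The network points fit an oven yaw of about -0.206 rad. I'm moving to in front of the pad with tool x along oven y and tool y along oven x.

Emit:
step_arm --pt "-1 452 -168 0 -53" --pt "-1 452 -168 0 -53" --pt "-1 452 -168 0 -53" --pt "-1 452 -168 0 -53" --pt "-1 452 -168 0 -53" --pt "-1 452 -168 0 -53" --pt "-1 452 -168 0 -53" --pt "-1 452 -168 0 -53" --pt "-1 452 -168 0 -53" --pt "-1 452 -168 0 -53" --pt "-1 452 -168 0 -53" --pt "-1 452 -168 0 -53"

```text
time: 2.3
tool_pos: [0.571, -0.1543, 0.2058]
ee_rot: [3.141, 0.0, 1.363]
wrist_force: [-1.0, 0.6, -0.8]
width: 0.0006
```

Emit:
step_arm --pt "-1 0 0 50 0" --pt "-1 0 0 98 0" --pt "-1 0 15 98 0" --pt "-1 0 30 98 0" --pt "-1 0 30 98 0" --pt "-1 0 30 98 0"

```text
time: 3.05
tool_pos: [0.6005, -0.1598, 0.1077]
ee_rot: [-3.142, 0.0, 1.364]
wrist_force: [0.2, 0.0, -0.5]
width: 0.0004
```

```bash
python3 - <<'E'
from h import *
look(['push_pad','door_hinge','brick_center'],tag='b')
a=cv2.imread('pics/bscene.png')[110:270,180:420]; b=cv2.imread('pics/btop.png')[70:270,260:440]
cv2.imwrite('pics/b.png',np.hstack([cv2.resize(a,(480,320)),cv2.resize(b,(288,320))]))
E
```

```text
scene push_pad [([0.6298, -0.1627, 0.1204], 0.93)]
scene door_hinge [([0.6763, -0.016, 0.0881], 0.77)]
scene brick_center [([0.5572, -0.2206, 0.0564], 0.84), ([0.5189, 0.1224, 0.0625], 0.84), ([0.3952, 0.008, 0.0573], 0.78)]
top push_pad [([0.6278, -0.1629, 0.1143], 0.59)]
top door_hinge [([0.6824, -0.0222, 0.0893], 0.96)]
top brick_center [([0.5223, 0.1248, 0.0528], 0.96), ([0.3918, 0.0059, 0.0543], 0.72)]
```

View pics/b.png

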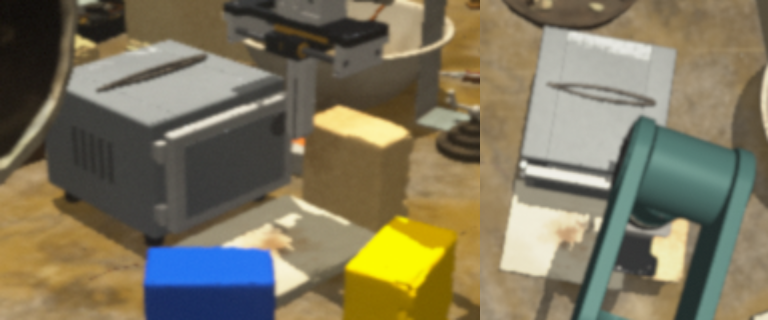

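In the picture the pad (dark disc, crop (278,125)) is clear and the closed fingers stand just in front of it. Next I creep in.

Emit:
step_arm --pt "-1 0 6 0 0" --pt "-1 0 12 0 0" --pt "-1 0 14 0 0" --pt "-1 0 16 0 0" --pt "-1 0 18 0 0" --pt "-1 0 18 0 0"

```text
time: 4.2
tool_pos: [0.6182, -0.1633, 0.1073]
ee_rot: [-3.141, 0.001, 1.365]
wrist_force: [-2.4, -0.5, 0.3]
width: 0.0003
```

Emit:
step_arm --pt "-1 0 1 0 0" --pt "-1 0 2 0 0" --pt "-1 0 3 0 0" --pt "-1 0 3 0 0"

```text
time: 4.7
tool_pos: [0.6214, -0.164, 0.1073]
ee_rot: [-3.141, 0.0, 1.365]
wrist_force: [-2.7, -1.4, 0.1]
width: 0.0004
```

Emit:
step_arm --pt "-1 0 1 0 0" --pt "-1 0 2 0 0" --pt "-1 0 3 0 0" --pt "-1 0 3 0 0"

```text
time: 5.2
tool_pos: [0.6224, -0.1641, 0.1074]
ee_rot: [-3.136, 0.001, 1.365]
wrist_force: [-9.9, -1.3, 1.9]
width: 0.0006
```

At the stop, so the catch should have let go. I back off ahead of the door and rise.

Emit:
step_arm --pt "-1 0 -10 0 0" --pt "-1 0 -25 0 0" --pt "-1 0 -40 0 0" --pt "-1 0 -55 0 0" --pt "-1 0 -70 0 0" --pt "-1 0 -85 0 0" --pt "-1 0 -90 -50 0" --pt "-1 0 -90 -80 0" --pt "-1 0 -90 -80 0"

```text
time: 6.32
tool_pos: [0.5383, -0.1461, 0.1911]
ee_rot: [3.133, 0.001, 1.365]
wrist_force: [-0.3, -0.3, -0.3]
width: 0.0006
```

```bash
python3 - <<'E'
from h import *
look(['push_pad','door_hinge','brick_center'],tag='c')
a=cv2.imread('pics/cscene.png')[110:270,180:420]; b=cv2.imread('pics/ctop.png')[70:270,260:440]
cv2.imwrite('pics/c.png',np.hstack([cv2.resize(a,(480,320)),cv2.resize(b,(288,320))]))
E
```

```text
scene push_pad [([0.5809, -0.1375, 0.1156], 0.89)]
scene door_hinge [([0.6768, -0.0161, 0.0883], 0.94)]
scene brick_center [([0.3945, 0.0078, 0.0557], 0.74), ([0.519, 0.1223, 0.0601], 0.63), ([0.6739, -0.0185, 0.0883], 0.16)]
top push_pad [([0.58, -0.1348, 0.1174], 0.96)]
top door_hinge [([0.6794, -0.0187, 0.0871], 0.86)]
top brick_center [([0.5208, 0.1248, 0.0532], 0.93), ([0.3916, 0.0046, 0.0564], 0.69)]
```

View pics/c.png

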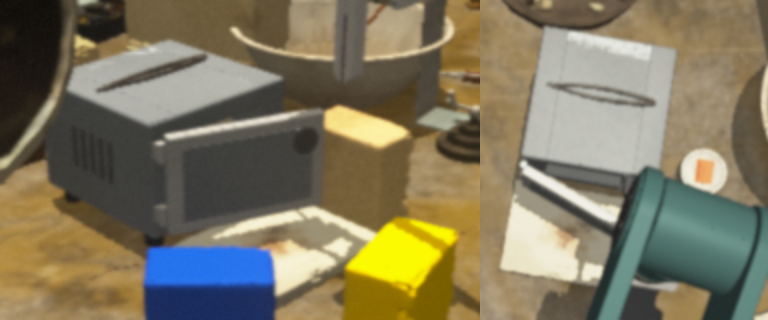

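The door stands ajar at about 0.36 rad (network points and picture agree), and the gap behind its free edge is open. Next I reach into the gap from above.

Emit:
step_arm --pt "-1 0 30 0 0" --pt "-1 0 60 0 0" --pt "-1 0 90 0 0" --pt "-1 0 90 0 0" --pt "-1 0 90 40 0" --pt "-1 0 90 85 0" --pt "-1 0 90 85 0" --pt "-1 0 90 85 0"

```text
time: 7.72
tool_pos: [0.6248, -0.1644, 0.1043]
ee_rot: [3.14, 0.0, 1.365]
wrist_force: [0.3, -0.6, 1.0]
width: 0.0005
```

Emit:
step_arm --pt "-1 2 -10 0 0" --pt "-1 4 -19 0 0" --pt "-1 13 -35 0 0" --pt "-1 22 -50 0 0" --pt "-1 35 -69 0 0" --pt "-1 49 -86 0 0" --pt "-1 62 -95 0 0" --pt "-1 75 -103 0 0" --pt "-1 88 -108 0 0" --pt "-1 101 -112 0 0" --pt "-1 115 -115 0 0" --pt "-1 129 -117 0 0" --pt "-1 136 -117 0 0" --pt "-1 136 -117 0 0"

```text
time: 9.48
tool_pos: [0.538, -0.0065, 0.1024]
ee_rot: [3.141, -0.0, 1.366]
wrist_force: [-0.1, 0.5, 1.1]
width: 0.0002
```

```bash
python3 - <<'E'
from h import *
look(['push_pad','door_hinge','brick_center'],tag='d')
a=cv2.imread('pics/dscene.png')[110:270,180:420]; b=cv2.imread('pics/dtop.png')[70:270,200:440]
cv2.imwrite('pics/d.png',np.hstack([cv2.resize(a,(420,280)),cv2.resize(b,(336,280))]))
E
```

```text
scene push_pad []
scene door_hinge [([0.6756, -0.0142, 0.0895], 0.83)]
scene brick_center [([0.3949, 0.0072, 0.0554], 0.76), ([0.5592, -0.2249, 0.0589], 0.75), ([0.5151, 0.123, 0.0589], 0.75)]
top push_pad []
top door_hinge [([0.6805, -0.0193, 0.0922], 0.6)]
top brick_center [([0.5608, -0.2197, 0.0587], 0.95), ([0.5174, 0.1239, 0.0531], 0.93), ([0.3893, 0.003, 0.0539], 0.68)]
```

View pics/d.png

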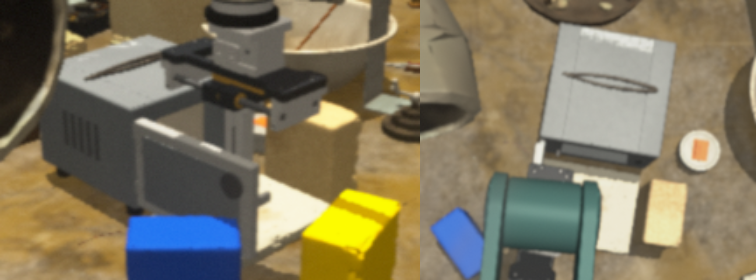

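The door stands at roughly a right angle, with its free edge at crop (250,200). The brick is still standing at (665,212). Now I back away from the door, rise and go to the right of the brick.

Emit:
step_arm --pt "-1 -8 0 0 0" --pt "-1 -15 0 0 0" --pt "-1 -15 0 -50 0" --pt "-1 -15 0 -90 0" --pt "0 -70 20 -90 0" --pt "0 -125 40 -90 0" --pt "0 -180 60 -90 0" --pt "0 -235 66 -90 0" --pt "0 -278 66 -90 0" --pt "0 -278 66 -90 0" --pt "0 -278 66 -50 0" --pt "0 -278 66 -8 0" --pt "0 -278 66 -8 0" --pt "0 -278 66 -8 0"

```text
time: 11.62
tool_pos: [0.5464, -0.2927, 0.1123]
ee_rot: [3.139, 0.001, 1.366]
wrist_force: [0.5, -0.2, -0.3]
width: 0.0472
```

```bash
python3 - <<'E'
from h import *
look(['push_pad','door_hinge','brick_center','tin'],tag='e')
a=cv2.imread('pics/escene.png')[110:270,180:420]; b=cv2.imread('pics/etop.png')[70:270,200:440]
cv2.imwrite('pics/e.png',np.hstack([cv2.resize(a,(420,280)),cv2.resize(b,(336,280))]))
E
```

```text
scene push_pad [([0.53, 0.0276, 0.1164], 0.69), ([0.6857, -0.3039, -0.0019], 0.55), ([0.7755, -0.1236, 0.1552], 0.3)]
scene door_hinge [([0.6793, -0.0158, 0.0878], 0.65)]
scene brick_center [([0.5158, 0.1229, 0.0603], 0.72), ([0.5575, -0.224, 0.0591], 0.61), ([0.3986, 0.0068, 0.0579], 0.58)]
scene tin [([0.6838, -0.307, -0.0017], 0.78)]
top push_pad [([0.528, 0.027, 0.1153], 0.63)]
top door_hinge [([0.6781, -0.019, 0.0879], 0.73)]
top brick_center [([0.3923, 0.009, 0.0525], 0.83), ([0.5592, -0.2206, 0.0584], 0.74), ([0.5196, 0.1245, 0.0549], 0.6)]
top tin [([0.68, -0.3094, 0.0008], 0.79), ([0.6841, -0.018, 0.0894], 0.69)]
```

View pics/e.png

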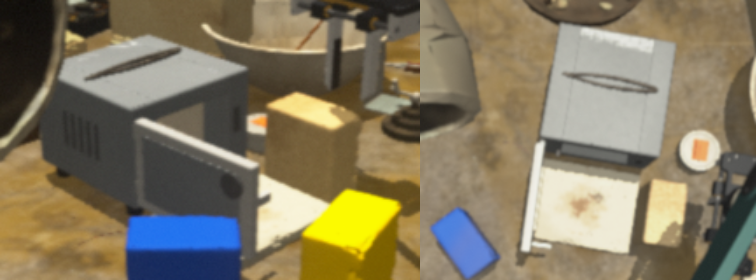

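The door is at about 1.53 rad and the brick is upright at (665,212), with the fingers to its right. I lower the tips to about z = 0.092 and push left gently.

Emit:
step_arm --pt "0 0 0 20 0" --pt "0 12 0 20 0" --pt "0 25 0 20 0" --pt "0 30 0 20 0" --pt "0 35 0 20 0" --pt "0 40 0 20 0" --pt "0 45 0 20 0" --pt "0 50 0 20 0" --pt "0 55 0 20 0" --pt "0 55 0 20 0"

```text
time: 13.38
tool_pos: [0.5568, -0.2383, 0.0902]
ee_rot: [-3.141, -0.001, 1.365]
wrist_force: [-0.2, -2.1, 1.8]
width: 0.0467
```

```bash
python3 - <<'E'
from h import *
look(['brick_center','tin'],tag='f',cam=('scene','top'))
E
```

```text
scene brick_center [([0.5194, 0.1217, 0.0617], 0.86), ([0.3974, 0.0066, 0.0589], 0.76), ([0.5576, -0.2053, 0.0651], 0.7)]
scene tin [([0.6806, -0.3065, -0.0026], 0.4)]
top brick_center [([0.5207, 0.1242, 0.0571], 0.77), ([0.3884, 0.0076, 0.0562], 0.74), ([0.562, -0.2024, 0.0649], 0.66)]
top tin [([0.6796, -0.3092, 0.0001], 0.68), ([0.5625, -0.1817, 0.0148], 0.37)]
```

View pics/fscene.png

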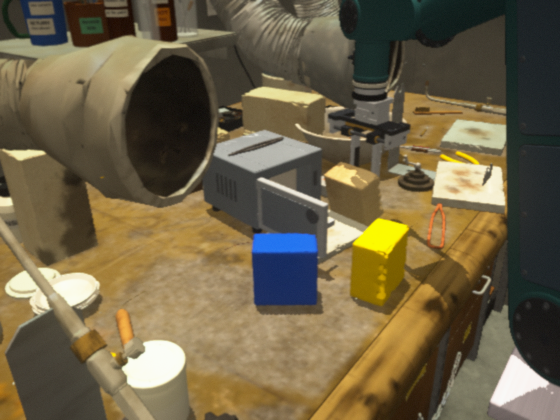

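The brick at (352,195) is tipping to the left with its foot caught on the board. I carry on, slowly.

Emit:
step_arm --pt "0 4 0 0 0" --pt "0 8 0 0 0" --pt "0 12 0 0 0" --pt "0 16 0 0 0" --pt "0 20 0 0 0" --pt "0 24 0 0 0" --pt "0 28 0 0 0" --pt "0 32 0 0 0" --pt "0 32 0 0 0" --pt "0 32 0 0 0"

```text
time: 14.92
tool_pos: [0.5627, -0.2069, 0.0893]
ee_rot: [-3.139, -0.001, 1.365]
wrist_force: [0.7, 1.0, -0.3]
width: 0.047
```

```bash
python3 - <<'E'
from h import *
look(['brick_center','push_pad'])
E
```

```text
scene brick_center [([0.5685, -0.1643, 0.0469], 0.98), ([0.5186, 0.1222, 0.0614], 0.95), ([0.3962, 0.0067, 0.0583], 0.82)]
scene push_pad [([0.5292, 0.0267, 0.1188], 0.79)]
top brick_center [([0.5204, 0.1247, 0.0517], 0.91), ([0.3923, 0.0082, 0.0523], 0.62), ([0.5671, -0.1614, 0.0466], 0.6)]
top push_pad [([0.5292, 0.0302, 0.1136], 0.83)]
```

The brick lies at z = 0.047, oven frame (-0.086, -0.075). I withdraw up and away to the right.

Emit:
step_arm --pt "0 -20 0 0 0" --pt "0 -40 0 0 0" --pt "0 -40 0 -50 0" --pt "0 -60 -60 -110 0" --pt "0 -80 -120 -110 0" --pt "0 -100 -170 -110 0" --pt "0 -100 -200 -110 0" --pt "0 -100 -200 -110 0" --pt "0 -100 -200 -110 0"

```text
time: 16.35
tool_pos: [0.3472, -0.2656, 0.2008]
ee_rot: [3.14, 0.001, 1.364]
wrist_force: [0.1, 0.7, -0.2]
width: 0.0467
```

```bash
python3 - <<'E'
from h import *
look(['brick_center','push_pad','door_hinge','tin','roof_tweezers'],tag='g')
a=cv2.imread('pics/gscene.png')[110:270,180:420]; b=cv2.imread('pics/gtop.png')[70:270,200:440]
cv2.imwrite('pics/g.png',np.hstack([cv2.resize(a,(420,280)),cv2.resize(b,(336,280))]))
E
```

```text
scene brick_center [([0.5683, -0.1641, 0.0456], 0.88), ([0.3974, 0.0073, 0.0588], 0.81), ([0.518, 0.1246, 0.0588], 0.78)]
scene push_pad [([0.5272, 0.0257, 0.1186], 0.76)]
scene door_hinge [([0.6789, -0.0159, 0.0879], 0.62)]
scene tin [([0.6837, -0.3059, 0.0011], 0.55), ([0.6758, -0.0194, 0.0853], 0.26)]
scene roof_tweezers []
top brick_center [([0.5686, -0.1597, 0.0498], 0.96), ([0.3898, 0.0031, 0.0557], 0.89), ([0.5186, 0.1233, 0.0554], 0.87)]
top push_pad [([0.5252, 0.0282, 0.1134], 0.93)]
top door_hinge [([0.6799, -0.0191, 0.0894], 0.94)]
top tin [([0.6771, -0.3066, -0.002], 0.6)]
top roof_tweezers [([0.7753, -0.1258, 0.1548], 0.9)]
```

View pics/g.png

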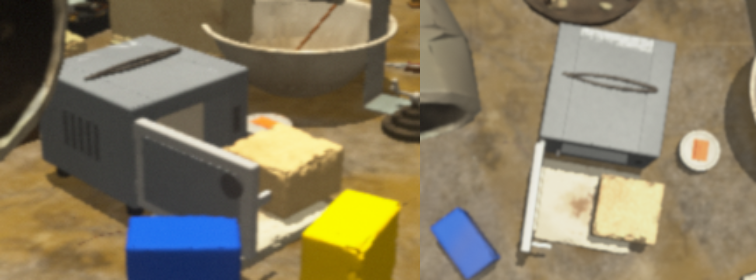

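The picture shows the brick lying flat on the board at (630,210) with a small overhang on the right. The door is wide open, the tin and tweezers haven't moved, and the arm is clear.

```bash
python3 -c "
from h import *
print(robot.close_job())"
```

```text
the job is handed in; nothing more can be done
None
```

The oven is ready for unloading, and I handed the job in at about 16.5 s of the 64 s allowed. I pressed the pad until the door met its stop at about 10 N, and the door popped ajar to about 0.36 rad. I hooked it from behind and swung it open, then pushed the brick over the board's edge with the fingers set half open, without lifting it.

Last checks before handing in:
- **Door:** it stood at about 1.53 rad, above the 1.3 needed.
- **Brick:** it looked flat in the picture, with its centre about 47 mm above the bench. In the oven's frame it lay at x ≈ -0.086 and y ≈ -0.075, inside both limits. It overhangs the right edge of the board slightly.
- **Tin and tweezers:** both were where they started, to within the networks' error of about 4 mm. The scene camera missed the tweezers in the last check, so that position comes from the top camera alone.
- **Robot:** it touched nothing. The highest wrist force I read was about 10 N, against the 120 N limit.

No check failed. I measured the brick's flatness only from its height and the picture, not as an angle.

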